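# Clamp the load block, then change the supply over through centre off

## Robot

A 6-joint arm with a two-finger parallel gripper is mounted at the origin on the work surface. World frame = base frame: x ahead of the robot, y to its left, z up, the work surface at z = 0. Lengths are in m, angles in degrees, forces in N, time in s.
With the tool pointing down it reaches from about 0.25 to 0.725 m from the base axis. Payload 9.7 kg.
Tool frame: the origin (TCP) lies at the very end of the fingers, on their centre line; the grasp point (between the pads) lies 19 mm behind it (bot.pinch_z is the distance from the TCP to the grasp point, in m); x points along the fingers, z is the direction in which the jaws open and shut, and the axes are right-handed (so a half turn about x gives the same grasp; the last joint's range is limited). The gripper opens to 85 mm and grips with 20 to 120 N. Pads are 22 mm wide; open, the fingers measure 114 mm over their backs; the gripper's body (76 mm by 85 mm) begins 54 mm behind the grasp point. The pads swing forward as they close: fully open they stand 13 mm farther back than shut.
Start: joints at [0, 4.979, 10.078, 95.1, 0, 90], TCP at [0.55, -0, 0.231] pointing down, gripper open.
Joint ranges: [-179.16, 179.16], [-48.56, 103.87], [-65.8, 70.77], [-126.05, 130.52], [-82.76, 87.17], [-180, 180]. Speed limits (degrees/s): [127.2, 127.2, 147.25, 180, 180, 180].

## Interface

Orientations are given as [roll, pitch, yaw] about the fixed x, y, z axes, in that order (R = Rz(yaw) Ry(pitch) Rx(roll)).
In Python, from workcell import bot gives the robot as it stands.
- The arm moves only by the tool play_rows, never from a script. Its argument "rows" is a list of rows, each a list of 3 entries, a list of its own where there are three numbers: the shift along the tool's x, y, z in cm, then the turn about the tool's x in degrees, then the finger opening in cm, from 0 to 8.54. A call has 1 to 12 rows; each row is the pose to reach, as a shift and turn from the pose commanded when the call began, along the tool's axes at that moment; what a row does not reach only later rows make up. A row lasts 1/12 s, in which the tool goes at most 41.7 mm and 7.16 degrees, less where a joint would pass 70% of its speed; a pose out of reach is approached as far as the arm can. A call with a gripper value outside its range is refused whole. The fingers move at their own pace and stop on an object; "squeeze" is the grip in N (left out, the last holds). Time passes only in rows, so rows that repeat a pose let the fingers close. It gives the time, the measured TCP pose, the force and the opening at its end, in the units of the state.
- bot.get_obs(): the state, without advancing time (a new reading comes with each control period).
- bot.camera(name): name is "scene" or "side" or "wrist"; returns (picture, depth): 384x512x3 uint8, blue, green, red; 384x512 float32, m along the optical axis (not along the pixel's ray), 0 where there is no reading.
- bot.camera_model(name): a dict with "fx", "fy", "cx", "cy" (pixels), "k1" (the pictures are not rectified: a ray, as slopes to the right and down, at radius r is drawn at 1 + k1 r^2 times it, then the intrinsics apply), "origin" and "attitude" of the camera in the world; the wrist camera has in their place "mount" (4x4, takes a point from camera to tool coordinates, whose origin is the TCP and whose axes are the tool frame's). Camera axes: x right, y down, z forward; pixel columns grow to the right and rows downward; lengths in m; the calibration is good to about 2 mm. A picture is of the moment at which its call begins: read the wrist's pose just before it. camera_model takes no time and is no camera call.
- bot.job_done(): hands the job in, once; it reports no verdict.
The state is a dict: "time": time; "q": joint angles; "qd": joint speeds; "joint_efforts": joint torques, N m; "ee_pos": TCP position; "tcp_rot": TCP orientation; "wrist_force": force on the tool from outside, world axes, zero at the start; "torque": the same for the moment, N m; "opening": finger opening in m.
Only numpy, scipy, OpenCV 4.12 (cv2) and the standard library are available. Lean on these libraries where they do the work, as an engineer would, in place of code of your own. Each camera call takes 0.05 s, during which the arm holds its last target.

## Task

Get the aluminium load block ready for its power test: stand it upright on the two parallels of the test vise, flat against the fixed jaw and about centred along it, and push the sliding jaw firmly shut so that it holds the block. Only then change the supply over with the lever switch: bring the lever to upright centre off, leave it still there for at least one second, then push it fully to the other side. Leave the spool, screwdriver, printed bracket and jar where they are.

Things in the scene. Friction and masses are not known exactly. Their poses are not given: they have to be found in the camera images.
- block_center (a point): centre (half-way up) of the loose finned aluminium load block, a box 45 mm (its x) by 80 mm (its y) by 80 mm high, about 0.5 kg, standing on the table at the start. In the vise its 45 mm lies between the jaws (its x along the vise's x, either way round); taken across the 45 mm in its upper half, the fingers stay above the jaws
- fixed_face (a point): test vise, fixed to the table (dark steel bed 235 x 90 mm, 25 mm high): middle of the fixed jaw's face, 40 mm over the table (level with the parallels' tops). x: level closing direction, into this jaw, away from the robot; y: along the jaw; z up. Jaws 90 mm wide, tops 65 mm over the table. The clamped block's centre is 22.5 mm to -x of this point and 40 mm above it
- parallels (a point): middle between the two parallels (bright bars 8 mm thick, 86 mm long along y, fixed on the vise bed, their middles 24 mm apart along x), at their top, 40 mm over the table, 23 mm to -x of the fixed face; same axes
- jaw_face (a point): middle of the sliding jaw's face (the face looks to +x of the vise, towards the block), 40 mm over the table; same axes as the fixed face. The gap between the jaws is the distance along x between the two face points
- push_plate (a point): on the sliding jaw's upright aluminium push plate (60 mm wide along y, 15 mm thick, its top 114 mm over the table): the middle of its rear side, 95 mm over the table, 75 mm behind the jaw face; same axes. Push here to +x to close
- sliding_jaw (a joint): travel of the sliding jaw in m: 0 fully open (105 mm between the jaws), grows as it closes, 0.060 when closed on the block held against the fixed jaw, stop at 0.066. It slides with about 6 N of friction and stays where it is left; about 15 N of push in all clamps the block
- switch_pivot (a point): on the changeover switch, a grey box fixed to the table (110 mm along its x, 150 mm along its y, 50 mm high): the lever's pivot, at the middle of the box's top. y: level, the way the lever swings for growing joint values; z up
- lever_bar (a point): middle of the black cross bar at the lever's end, 90 mm from the pivot; the bar is 70 mm long along the box's x, 22 mm in diameter. The steel stem below is 12 mm thick
- lever (a joint): lean of the lever in rad: about -0.7 at the start (leaning to the box's -y), 0 upright = centre off, 0.75 against the stop on the other side (leaning to +y). It has no spring or detent: stiff, about 3.5 N at the bar moves it, and it stays where it is left
- spool: bystander: yellow filament spool lying flat, 190 mm in diameter, 60 mm high; origin at the middle of its underside
- screwdriver: bystander: screwdriver 150 mm long lying on the table
- printed_bracket: bystander: white printed angle bracket, 60 x 50 x 60 mm high; origin under its middle
- jar: bystander: closed jar 64 mm in diameter, 80 mm high; origin at the middle of its underside
- block: the whole load block of block_center; origin at the middle of its underside
Mind the look-alikes: they are no part of the job. There is more than one size of the part that bears switch_pivot; the job needs the middle-sized.

How it is judged (in metres and radians):
On the way, in this order (a step that is already met when the one before it is completed fails the run):
1. the block stands on the parallels, against the fixed jaw, held by the sliding jaw (x of block_center in the frame of fixed_face between -0.0255 and -0.02 m and y of block_center in the frame of fixed_face between -0.02 and 0.02 m and z of block_center in the frame of fixed_face between 0.036 and 0.0435 m and angle between block_center's own z axis and vertical below 0.05 rad and angle between the x axis of block_center and the x axis of fixed_face, either way round below 0.06 rad and x of block_center in the frame of jaw_face between 0.02 and 0.025 m and contact force between sliding_jaw and block above 0.5 N), for 0.2 s.
2. the lever stands still at centre off (within 0.15 rad of upright) for 0.9 s (value of joint lever between -0.15 and 0.15 rad and velocity of joint lever between -0.06 and 0.06 rad/s), for 0.9 s.
3. the lever is fully on the other side (beyond 0.6 rad) (value of joint lever above 0.6 rad), for 0.2 s.
At the end, for the whole second after the job is handed in: Block upright on the parallels (height within 4 mm, tilt under 0.05 rad), against the fixed jaw (within 3 mm, 0.06 rad), centred within 20 mm, at rest, with the sliding jaw bearing on it (within 2.5 mm, 0.5 N or more); lever beyond 0.6 rad on the side opposite to its start (all of step 1 and linear speed of block below 0.02 m/s and value of joint lever above 0.6 rad); the robot touches nothing.
It fails at once if the lever is moved while the block is not held in the vise (value of joint lever above -0.45 rad and not (x of block_center in the frame of fixed_face above -0.031 m and y of block_center in the frame of fixed_face between -0.03 and 0.03 m and z of block_center in the frame of fixed_face between 0.03 and 0.05 m and angle between the x axis of block_center and the x axis of fixed_face, either way round below 0.15 rad and x of block_center in the frame of jaw_face below 0.029 m)).
It fails at once if the filament spool is pushed more than 20 mm (distance of spool from where it was at the start of the episode above 0.02 m).
It fails at once if the screwdriver is pushed more than 20 mm (distance of screwdriver from where it was at the start of the episode above 0.02 m).
It fails at once if the printed bracket is pushed more than 20 mm (distance of printed_bracket from where it was at the start of the episode above 0.02 m).
It fails at once if the jar is pushed more than 20 mm (distance of jar from where it was at the start of the episode above 0.02 m).
It also fails if it takes over 70 s, if anything falls off the work surface, if the arm or the gripper's body presses on something with over 40 N, if the wrist force passes 120 N, or if a joint passes its speed limit or range.

## Working session

There is one attempt and no reset: what is moved stays moved. The work goes in short steps, Python scripts to look and compute and a tool call to move; the robot and the scene stay as the last step left them, time stands still between calls to the robot, and variables do not carry over. Pictures are saved under pics/ and viewed, and the job is handed in when it is done.

Besides the shell and the picture viewer there is one more tool, called after "Emit:" by a JSON object that holds its "name" and its "arguments", one argument or row to a line. play_rows: Moves the arm, as the interface text tells. Its arguments: {"type":"object","properties":{"rows":{"type":"array"},"squeeze":{"type":"number"}},"required":["rows"]}

```bash
ls; mkdir -p pics; python3 - <<'E'
from workcell import bot
import cv2,numpy as np
print(bot.get_obs())
for n in ("scene","side","wrist"):
    m=bot.camera_model(n);print(n,m)
    p,d=bot.camera(n);cv2.imwrite(f"pics/{n}0.png",p);np.savez(f"{n}0.npz",p=p,d=d)
E
```

```text
pics
{'time': 0.0, 'q': array([ 8.48731245e-04,  5.01148617e+00,  1.00341009e+01,  9.51005707e+01,
       -1.28063343e-03,  9.00020710e+01]), 'qd': array([ 0.05413796,  0.02700803,  0.00393476, -0.0659737 , -0.04481845,
        0.04977182]), 'joint_efforts': array([ 7.68234549e-04, -5.20392072e+01,  4.64802504e+01,  1.63646933e-02,
        2.23589603e-05, -6.77332673e-05]), 'ee_pos': array([5.49761329e-01, 1.77358770e-06, 2.30576213e-01]), 'tcp_rot': array([-179.05677974,   89.92203347, -179.05800113]), 'wrist_force': array([-0.11613686,  0.6414675 ,  0.24512228]), 'torque': array([0.02296571, 0.0526735 , 0.00456733]), 'opening': 0.08490987436021054}
scene {'fx': 456.5172917264609, 'fy': 456.5172917264609, 'cx': 263.13631514548496, 'cy': 187.02413836226174, 'k1': -0.1633184352405333, 'origin': array([1.1591059 , 0.45889077, 1.00994812]), 'attitude': array([-140.05821193,   -0.61171847,  127.25033726])}
side {'fx': 354.3184561288334, 'fy': 354.3184561288334, 'cx': 255.7413442934248, 'cy': 190.06411862769076, 'k1': 0.010010936287168924, 'origin': array([ 0.15569936, -0.64954171,  0.74051922]), 'attitude': array([-129.92972341,   -1.01031724,  -30.82602376])}
wrist {'fx': 316.89593193195026, 'fy': 316.89593193195026, 'cx': 257.53599512120104, 'cy': 193.77357516936584, 'k1': -0.003626678399884241, 'mount': array([[-1.40922248e-04, -2.95251149e-01,  9.55419666e-01,
        -1.42348459e-01],
       [-1.55866472e-04, -9.55419658e-01, -2.95251170e-01,
         7.60193020e-02],
       [ 9.99999978e-01, -1.90525352e-04,  8.86201313e-05,
        -1.05954369e-03],
       [ 0.00000000e+00,  0.00000000e+00,  0.00000000e+00,
         1.00000000e+00]])}
```

View pics/scene0.png

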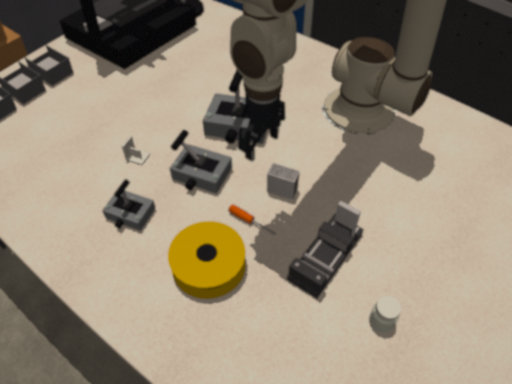

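View pics/side0.png

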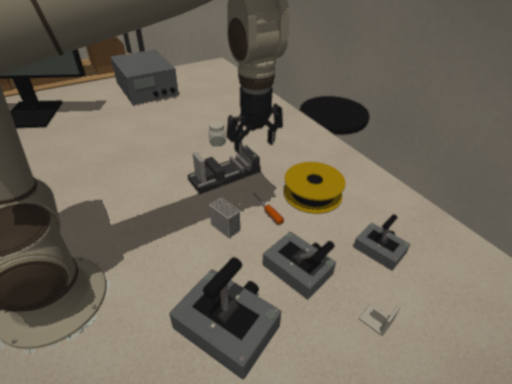

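View pics/wrist0.png

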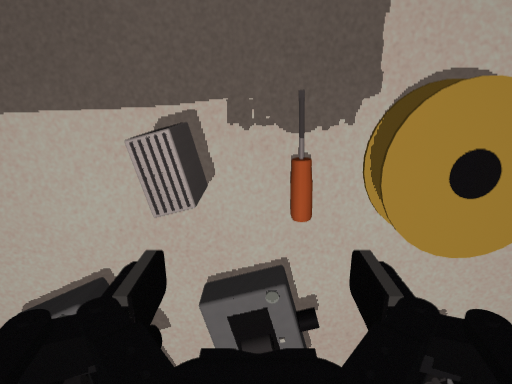

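The scene view shows three switch look-alikes at (230,118), (202,167) and (130,208). It also shows the block (283,181), vise (328,250), screwdriver (245,215), spool (207,258), bracket (135,152) and jar (386,312). I'll build a metric top-down map to size the switches.

```bash
cat > h.py <<'E'
import numpy as np,cv2
from scipy.spatial.transform import Rotation as R
def Rm(a): return R.from_euler('xyz',a,degrees=True).as_matrix()
def cam_T(bot,n,obs=None):
    m=bot.camera_model(n)
    T=np.eye(4)
    if n!='wrist': T[:3,:3]=Rm(m['attitude']);T[:3,3]=m['origin']
    else:
        E=np.eye(4);E[:3,:3]=Rm(obs['tcp_rot']);E[:3,3]=obs['ee_pos'];T=E@m['mount']
    return m,T
def rays(m,uv):
    K=np.array([[m['fx'],0,m['cx']],[0,m['fy'],m['cy']],[0,0,1.]])
    return cv2.undistortPoints(np.asarray(uv,float).reshape(-1,1,2),K,np.array([m['k1'],0,0,0,0]))[:,0]
def cloud(m,T,d):
    v,u=np.mgrid[:d.shape[0],:d.shape[1]]
    r=rays(m,np.stack([u.ravel(),v.ravel()],1))
    P=np.c_[r,np.ones(len(r))]*d.reshape(-1,1)
    return (P@T[:3,:3].T+T[:3,3]).reshape(*d.shape,3)
def project(m,T,P):
    K=np.array([[m['fx'],0,m['cx']],[0,m['fy'],m['cy']],[0,0,1.]])
    Ti=np.linalg.inv(T);q=np.asarray(P)@Ti[:3,:3].T+Ti[:3,3]
    xy=q[:,:2]/q[:,2:];r2=(xy**2).sum(1,keepdims=True)
    return xy*(1+m['k1']*r2)*m['fx']+[m['cx'],m['cy']]
def ortho(P,img,x0,x1,y0,y1,s,zmax=1):
    # top-down: rows = x decreasing downward?, image up=+x, left=+y ; s px per m ; keep highest
    H=int((x1-x0)*s);W=int((y1-y0)*s)
    o=np.zeros((H,W,3),np.uint8);z=np.full((H,W),-1.)
    p=P.reshape(-1,3);c=img.reshape(-1,3)
    k=(p[:,2]<zmax)&(p[:,0]>x0)&(p[:,0]<x1)&(p[:,1]>y0)&(p[:,1]<y1)
    p=p[k];c=c[k];i=np.argsort(p[:,2]);p=p[i];c=c[i]
    r=((x1-p[:,0])*s).astype(int).clip(0,H-1);q=((y1-p[:,1])*s).astype(int).clip(0,W-1)
    o[r,q]=c;z[r,q]=p[:,2]
    return o,z
E
python3 - <<'E'
from workcell import bot
from h import *
obs=bot.get_obs();print(obs['time'])
for n in("scene","side","wrist"):
    f=np.load(n+'0.npz');m,T=cam_T(bot,n,obs)
    P=cloud(m,T,f['d']);P[f['d']<=0]=np.nan
    np.save(n+'P.npy',P)
    o,z=ortho(np.nan_to_num(P,nan=9),f['p'],0.1,0.95,-.45,.5,700,.2)
    cv2.imwrite(f'pics/o_{n}.png',o)
    zz=P[...,2];k=np.abs(zz)<.01;print(n,np.nanmedian(zz[k]))
E
```

```text
0.15
scene -0.0006938563657157282
side -0.0005790893419965193
wrist -0.00026632628558539984
```

```bash
python3 - <<'E'
from h import *
a=cv2.imread('pics/o_scene.png');b=cv2.imread('pics/o_side.png')
for n,i in(('a',a),('b',b)):
    i=i.copy()
    for g in np.arange(.1,.95,.1):
        y=int((.95-g)*700);cv2.line(i,(0,y),(8,y),(0,255,0),1);cv2.putText(i,f'{g:.1f}',(10,y+4),0,.35,(0,255,0))
    for g in np.arange(-.4,.5,.1):
        x=int((.5-g)*700);cv2.line(i,(x,0),(x,8),(0,255,0),1);cv2.putText(i,f'{g:.1f}',(x-8,20),0,.35,(0,255,0))
    cv2.imwrite(f'pics/grid_{n}.png',i)
E
```

```text
(no output)
```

View pics/grid_a.png

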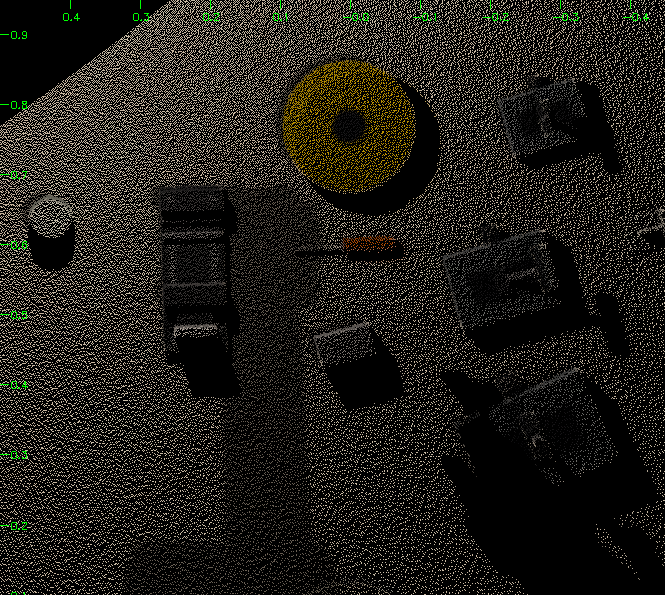

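View pics/grid_b.png

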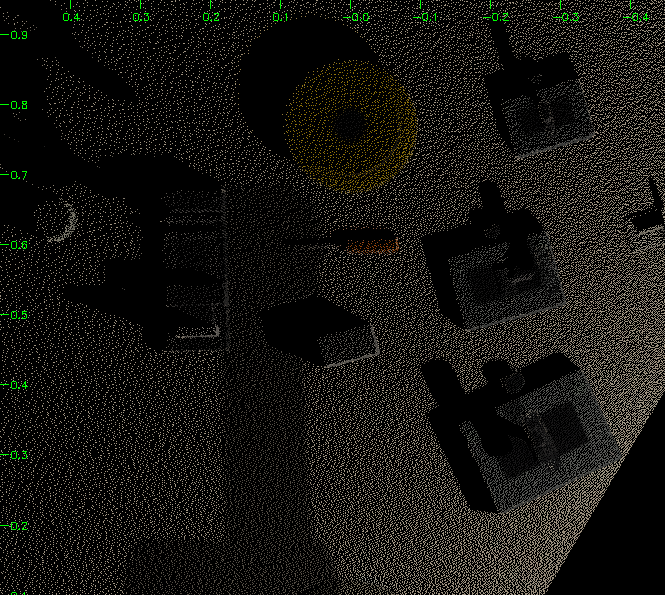

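```bash
cat > fit.py <<'E'
from h import *
A=np.load('sceneP.npy').reshape(-1,3);B=np.load('sideP.npy').reshape(-1,3);W=np.load('wristP.npy').reshape(-1,3)
def sl(P,x,y,z): 
    k=(P[:,0]>x[0])&(P[:,0]<x[1])&(P[:,1]>y[0])&(P[:,1]<y[1])&(P[:,2]>z[0])&(P[:,2]<z[1]);return P[k]
def rect(n,x,y,z):
    for nm,P in(('sc',A),('si',B),('wr',W),('scsi',np.r_[A,B])):
        q=sl(P,x,y,z)
        if len(q)<30: continue
        (c,s,a)=cv2.minAreaRect(q[:,:2].astype(np.float32)*1000)
        print(n,nm,len(q),'c',np.round(c,1),'s',np.round(s,1),'a',round(a,2),'z',np.round(np.median(q[:,2]),4))
rect('block',(.36,.52),(-.05,.08),(.074,.086))
rect('blockall',(.36,.52),(-.05,.08),(.01,.086))
rect('big',(.2,.45),(-.42,-.12),(.04,.5))
rect('midtop',(.44,.65),(-.32,-.11),(.046,.054))
rect('midbox',(.44,.65),(-.32,-.11),(.01,.054))
rect('smalltop',(.7,.88),(-.37,-.17),(.02,.06))
rect('midlever',(.44,.65),(-.36,-.08),(.065,.2))
rect('bigtop',(.2,.45),(-.42,-.1),(.055,.075))
rect('visebed',(.44,.72),(.15,.31),(.018,.029))
rect('jaws',(.44,.72),(.15,.31),(.061,.068))
rect('par',(.44,.72),(.15,.31),(.037,.043))
rect('plate',(.44,.72),(.15,.31),(.1,.118))
E
python3 fit.py
```

```text
block sc 378 c [456.6   7. ] s [48.4 80.9] a 15.27 z 0.0783
block si 349 c [456.3   2.4] s [45.8 80.9] a 14.39 z 0.0787
block wr 3918 c [456.3   4.9] s [45.1 80. ] a 14.93 z 0.0797
block scsi 727 c [456.9   4.8] s [48.5 85.3] a 14.72 z 0.0786
blockall sc 853 c [457.3   7.1] s [49.8 82. ] a 15.69 z 0.0682
blockall si 833 c [455.8   1.8] s [46.8 82.2] a 14.11 z 0.066
blockall wr 5143 c [456.3   5. ] s [45.2 80.2] a 14.86 z 0.0794
blockall scsi 1686 c [457.6   4.6] s [51.6 86.5] a 14.91 z 0.067
big sc 1662 c [ 353.1 -293.1] s [204.  151.5] a 52.0 z 0.0649
big si 6598 c [ 334.3 -265.2] s [176.  194.2] a 24.86 z 0.065
big wr 674 c [ 315.6 -206.4] s [110.  58.] a 86.73 z 0.0618
big scsi 8260 c [ 335.3 -264.7] s [178.4 194.2] a 24.86 z 0.0649
midtop sc 1153 c [ 550.9 -218.5] s [111.8 151.6] a 14.74 z 0.0491
midtop si 1760 c [ 548.7 -222.9] s [111.  149.6] a 15.56 z 0.0494
midtop wr 4800 c [ 541.6 -194.8] s [109.5  97.3] a 15.28 z 0.0499
midtop scsi 2913 c [ 549.4 -220. ] s [114.  154.6] a 15.85 z 0.0493
midbox sc 1840 c [ 562.  -215.9] s [139.9 153.5] a 14.76 z 0.0475
midbox si 2465 c [ 561
[... 936 characters left out ...]
] s [240.1  92.5] a 1.78 z 0.0246
visebed si 605 c [563.8 220.2] s [233.1  94.6] a 2.35 z 0.0236
visebed scsi 1790 c [566.2 221.1] s [240.1  96.4] a 1.78 z 0.0242
jaws sc 795 c [578.  223.3] s [206.8  90.6] a 2.05 z 0.0645
jaws si 288 c [573.5 220.6] s [209.3  91.3] a 1.78 z 0.0637
jaws scsi 1083 c [575.1 222. ] s [212.6  93.9] a 1.78 z 0.0642
par sc 235 c [575.  223.4] s [212.4  89.9] a 1.74 z 0.0396
par si 142 c [573.6 219.6] s [210.   89.9] a 0.83 z 0.0393
par scsi 377 c [574.9 220.9] s [212.8  95. ] a 1.74 z 0.0395
plate sc 188 c [477.6 220.6] s [20.5 61.2] a 1.42 z 0.1119
plate si 84 c [475.6 217.4] s [14.3 60.6] a 1.1 z 0.111
plate scsi 272 c [477.7 219.2] s [20.5 64. ] a 1.42 z 0.1116
```

```bash
python3 - <<'E'
import cv2,numpy as np
a=cv2.imread('pics/scene0.png')
c=[a[120:210,160:250],a[160:205,250:310],a[180:300,270:375]]
o=np.hstack([cv2.resize(x,(260,300)) for x in c]);cv2.imwrite('pics/crop1.png',o)
E
```

```text
(no output)
```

View pics/crop1.png

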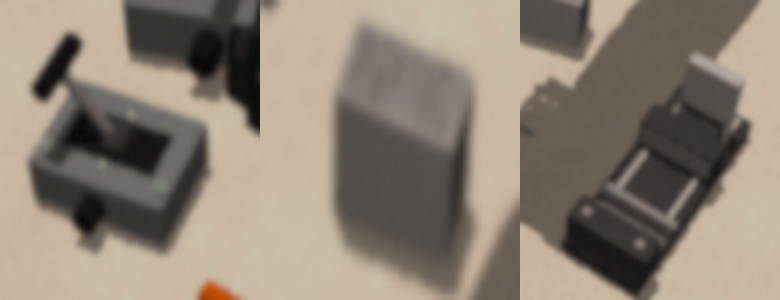

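Emit:
{"name": "play_rows", "arguments": {
  "rows": [
    [[-7,17,2],0,8.5],
    [[-7,17,2],0,8.5],
    [[-7,17,2],0,8.5],
    [[-7,17,2],0,8.5],
    [[-7,17,2],0,8.5],
    [[-7,17,2],0,8.5],
    [[-7,17,2],0,8.5],
    [[-7,17,2],0,8.5],
    [[-7,17,2],0,8.5],
    [[-7,17,2],0,8.5]
  ]
}}

```text
time: 0.98
ee_pos: [0.5699, 0.1689, 0.301]
tcp_rot: [-154.3, 90.0, -154.4]
wrist_force: [0.4, 0.0, -0.4]
opening: 0.0853
```

Switch candidates in the scene picture:

| Pixel | Measured top | Verdict |
|---|---|---|
| (230,118) | about 142 x 194 mm | large |
| (202,167) | 110 x 150 mm | the middle-sized one, my choice; the crop shows its lever leaning to world -y |
| (130,208) | smaller | small |

There is only one block (283,181) and one vise (328,250). Next I'll look at the vise with the wrist camera.

```bash
python3 - <<'E'
from workcell import bot
from h import *
o=bot.get_obs();print(o['time'],o['ee_pos'],o['tcp_rot'])
m,T=cam_T(bot,'wrist',o);p,d=bot.camera('wrist')
cv2.imwrite('pics/w1.png',p);P=cloud(m,T,d);P[d<=0]=np.nan;np.save('w1.npy',P);
q=P.reshape(-1,3)
def rect(n,x,y,z):
    k=(q[:,0]>x[0])&(q[:,0]<x[1])&(q[:,1]>y[0])&(q[:,1]<y[1])&(q[:,2]>z[0])&(q[:,2]<z[1])
    if k.sum()<20:return print(n,'few')
    s=q[k];c,w,a=cv2.minAreaRect(s[:,:2].astype(np.float32)*1000)
    print(n,k.sum(),np.round(c,1),np.round(w,1),round(a,2),'x',np.percentile(s[:,0],[0,1,99,100]).round(4),'y',np.percentile(s[:,1],[0,1,99,100]).round(4),'z',np.median(s[:,2]).round(4))
rect('jaws',(.44,.72),(.15,.31),(.062,.068))
rect('fixed',(.62,.72),(.15,.31),(.062,.068))
rect('slid',(.44,.6),(.15,.31),(.062,.068))
rect('par',(.56,.655),(.15,.31),(.037,.043))
rect('par1',(.56,.625),(.15,.31),(.037,.043))
rect('par2',(.628,.645),(.15,.31),(.037,.043))
rect('plate',(.44,.72),(.15,.31),(.111,.118))
rect('plateall',(.44,.72),(.15,.31),(.07,.118))
E
```

```text
0.9833 [0.56987975 0.16886473 0.3010072 ] [-154.31251203   89.96735724 -154.3954354 ]
jaws 4041 [579.5 223.6] [196.9  89.7] 1.56 x [0.4803 0.4838 0.677  0.6786] y [0.179  0.1805 0.2692 0.2704] z 0.0646
fixed 2001 [662.7 225.8] [30.3 89.7] 1.56 x [0.6468 0.6476 0.6776 0.6786] y [0.181  0.1825 0.2702 0.2704] z 0.0647
slid 2040 [512.8 221.6] [62.7 87.3] 2.21 x [0.4803 0.4833 0.5437 0.5445] y [0.179  0.1793 0.2652 0.2663] z 0.0646
par 1063 [628.5 225.6] [39.6 87.3] 1.47 x [0.6077 0.6081 0.6485 0.6494] y [0.1822 0.1825 0.2674 0.2697] z 0.0396
par1 499 [612.7 224.8] [ 7.8 85.5] 1.85 x [0.6077 0.6079 0.6176 0.618 ] y [0.1822 0.1825 0.2664 0.2676] z 0.0396
par2 490 [636.9 224.8] [ 8.4 85.4] 1.72 x [0.6315 0.6319 0.6418 0.6422] y [0.1823 0.1825 0.2674 0.2675] z 0.0396
plate 833 [476.3 220.2] [15.1 59.3] 2.11 x [0.4683 0.469  0.4838 0.4847] y [0.1905 0.1918 0.2496 0.2497] z 0.1135
plateall 1368 [476.2 220.3] [15.8 59.5] 1.72 x [0.4678 0.4692 0.4845 0.4848] y [0.1904 0.1918 0.2497 0.2502] z 0.1126
```

View pics/w1.png

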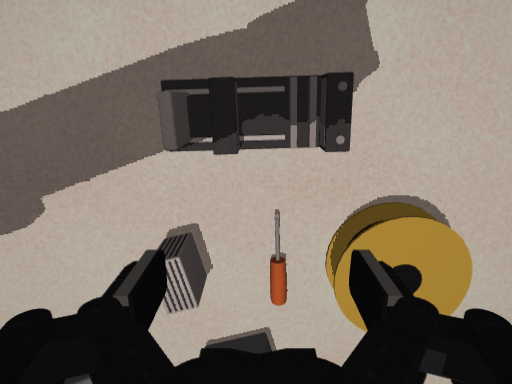

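Emit:
{"name": "play_rows", "arguments": {
  "rows": [
    [[5,-8,-6],-7,8.5],
    [[14,-16.5,-11.4],-15,8.5],
    [[14,-16.5,-11.4],-15,8.5],
    [[14,-16.5,-11.4],-15,8.5],
    [[14,-16.5,-11.4],-15,8.5],
    [[14,-16.5,-11.4],-15,8.5],
    [[14,-16.5,-11.4],-15,8.5],
    [[18,-16.5,-11.4],-15,8.5],
    [[22,-16.5,-11.4],-15,8.5],
    [[25.8,-16.5,-11.4],-15,8.5],
    [[25.8,-16.5,-11.4],-15,8.5],
    [[25.8,-16.5,-11.4],-15,8.5]
  ],
  "squeeze": 40
}}

```text
time: 2.03
ee_pos: [0.4549, 0.0048, 0.0429]
tcp_rot: [165.6, 89.8, -179.4]
wrist_force: [-0.2, 0.1, 0.9]
opening: 0.085
```

```bash
python3 - <<'E'
from workcell import bot
from h import *
o=bot.get_obs();print(o['time'],o['ee_pos'],Rm(o['tcp_rot']).round(3).tolist())
p,d=bot.camera('wrist');cv2.imwrite('pics/w2.png',p)
E
```

```text
2.0333 [0.45487368 0.00479943 0.04289999] [[-0.003, -0.258, 0.966], [-0.0, 0.966, 0.258], [-1.0, 0.001, -0.003]]
```

View pics/w2.png

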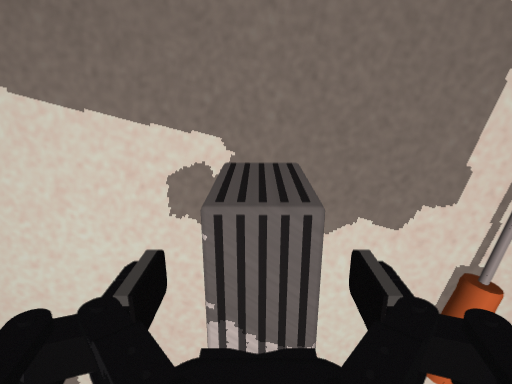

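The block (203–323 px) sits centred and square between the fingers. I'll close and lift.

Emit:
{"name": "play_rows", "arguments": {
  "rows": [
    [[0,0,0],0,4],
    [[0,0,0],0,4],
    [[0,0,0],0,4],
    [[0,0,0],0,4],
    [[0,0,0],0,4],
    [[0,0,0],0,4],
    [[0,0,0],0,4],
    [[-2,0,0],0,4],
    [[-5,0,0],0,4],
    [[-8,0,0],0,4],
    [[-11,0,0],0,4],
    [[-11,0,0],0,4]
  ],
  "squeeze": 50
}}

```text
time: 3.08
ee_pos: [0.458, 0.0051, 0.1592]
tcp_rot: [-14.5, 89.6, 0.5]
wrist_force: [1.2, 0.2, -4.2]
opening: 0.0446
```

```bash
python3 - <<'E'
from workcell import bot
from h import *
o=bot.get_obs();print(o['time'],o['ee_pos'],Rm(o['tcp_rot']).round(3).tolist(),o['opening'],o['wrist_force'])
p,d=bot.camera('wrist');cv2.imwrite('pics/w3.png',p)
p,d=bot.camera('side');cv2.imwrite('pics/s3.png',p)
E
```

```text
3.0833 [0.4579882  0.00506511 0.15919856] [[0.008, -0.259, 0.966], [0.0, 0.966, 0.259], [-1.0, -0.002, 0.007]] 0.04459567366753196 [ 1.1695536   0.18879719 -4.20518462]
```

View pics/w3.png

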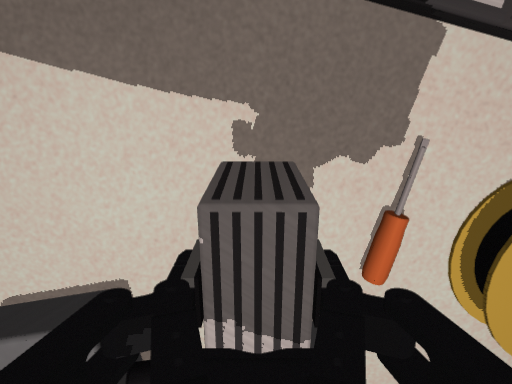

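View pics/s3.png

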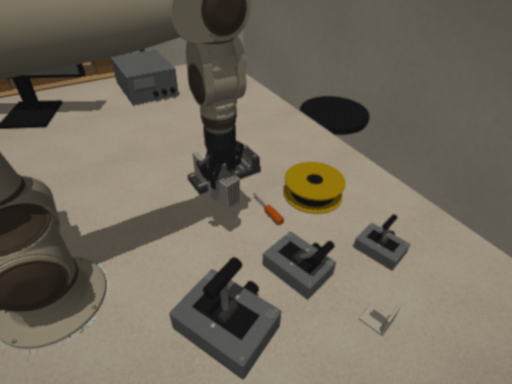

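Emit:
{"name": "play_rows", "arguments": {
  "rows": [
    [[0,3,4],3,4],
    [[0,17,21.6],13.2,4],
    [[0,17,21.6],13.2,4],
    [[0,17,21.6],13.2,4],
    [[0,17,21.6],13.2,4],
    [[0,17,21.6],13.2,4],
    [[0,17,21.6],13.2,4],
    [[0,17,21.6],13.2,4],
    [[0,17,21.6],13.2,4],
    [[0,17,21.6],13.2,4],
    [[0,17,21.6],13.2,4],
    [[0,17,21.6],13.2,4]
  ]
}}

```text
time: 4.18
ee_pos: [0.6202, 0.2241, 0.1533]
tcp_rot: [-147.2, 90.0, -145.4]
wrist_force: [0.2, 0.2, -5.9]
opening: 0.0444
```

```bash
python3 - <<'E'
from workcell import bot
from h import *
o=bot.get_obs();print(o['time'],o['ee_pos'],Rm(o['tcp_rot']).round(4).tolist(),o['opening'],o['wrist_force'])
m,T=cam_T(bot,'wrist',o)
p,d=bot.camera('wrist');cv2.imwrite('pics/w4.png',p)
P=cloud(m,T,d);P[d<=0]=np.nan;q=P.reshape(-1,3)
for n,x,y,z in (('blocktop',(.58,.67),(.17,.28),(.18,.21)),('blockall',(.58,.67),(.17,.28),(.11,.21)),('fixedtop',(.635,.7),(.16,.3),(.062,.068))):
    k=(q[:,0]>x[0])&(q[:,0]<x[1])&(q[:,1]>y[0])&(q[:,1]<y[1])&(q[:,2]>z[0])&(q[:,2]<z[1]);s=q[k]
    if len(s)>20:print(n,len(s),cv2.minAreaRect(s[:,:2].astype(np.float32)*1000),np.median(s[:,2]),s.min(0),s.max(0))
p,d=bot.camera('scene');cv2.imwrite('pics/c4.png',cv2.resize(p[150:310,240:440],(750,600)))
E
```

```text
4.1833 [0.62018217 0.22413904 0.15328661] [[-0.0003, -0.0304, 0.9995], [-0.0002, 0.9995, 0.0304], [-1.0, -0.0002, -0.0003]] 0.04437732571501157 [ 0.17721749  0.2124234  -5.93423817]
blocktop 23241 ((625.0074462890625, 230.43927001953125), (90.29125213623047, 67.85458374023438), 1.2018771171569824) 0.1880895075154198 [0.58000428 0.19643901 0.18000335] [0.66998867 0.26456267 0.20999828]
blockall 27311 ((625.013427734375, 230.48500061035156), (90.19811248779297, 67.98577880859375), 0.8961962461471558) 0.1878951114334519 [0.58000428 0.19643901 0.11003657] [0.66998867 0.26461834 0.20999828]
fixedtop 2624 ((662.9751586914062, 227.2855987548828), (29.98896026611328, 87.05158233642578), 2.1042592525482178) 0.06461764688700695 [0.64668371 0.1842666  0.06204889] [0.67902669 0.27113385 0.06799937]
```

View pics/w4.png

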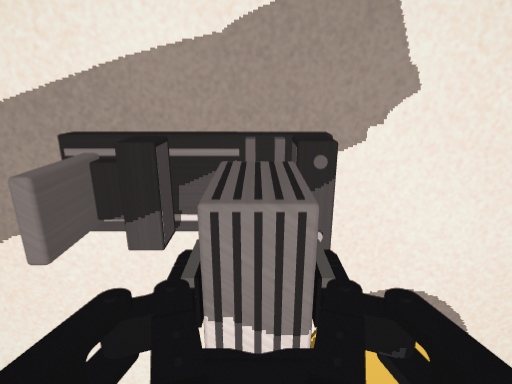

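View pics/c4.png

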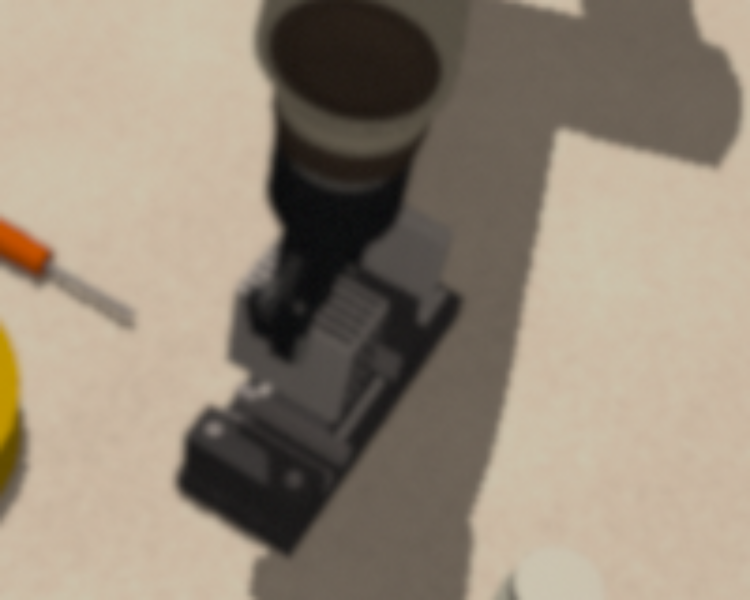

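Emit:
{"name": "play_rows", "arguments": {
  "rows": [
    [[2,0,0],0,4],
    [[4,0,0],0,4],
    [[5.5,0,0],0,4],
    [[6.3,0,0],0,4],
    [[6.7,0,0],0,4],
    [[6.8,0,0],0,4],
    [[6.9,0,0],0,4],
    [[7.0,0,0],0,4],
    [[7.0,0,0],0,4],
    [[7.0,0,0],0,4]
  ]
}}

```text
time: 5.12
ee_pos: [0.6211, 0.2252, 0.0852]
tcp_rot: [14.8, 89.9, 16.6]
wrist_force: [-3.6, -1.4, 6.0]
opening: 0.0443
```

```bash
python3 - <<'E'
from workcell import bot
from h import *
o=bot.get_obs();print(o['time'],o['ee_pos'],Rm(o['tcp_rot']).round(4).tolist(),o['opening'],o['wrist_force'])
p,d=bot.camera('wrist');cv2.imwrite('pics/w5.png',p)
p,d=bot.camera('scene');cv2.imwrite('pics/c5.png',cv2.resize(p[180:300,270:430],(800,600)))
E
```

```text
5.1167 [0.62111636 0.22524098 0.08519497] [[0.0021, -0.0314, 0.9995], [0.0006, 0.9995, 0.0314], [-1.0, 0.0006, 0.0021]] 0.04429847316420987 [-3.64046539 -1.42586144  5.9638553 ]
```

View pics/w5.png

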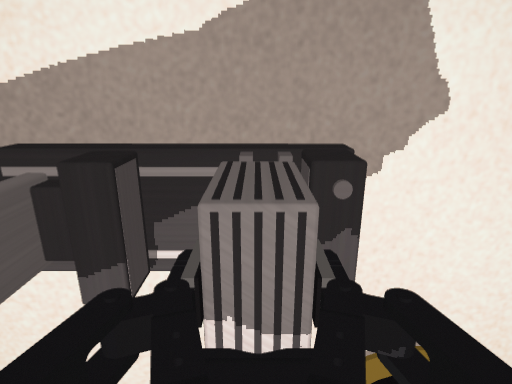

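View pics/c5.png

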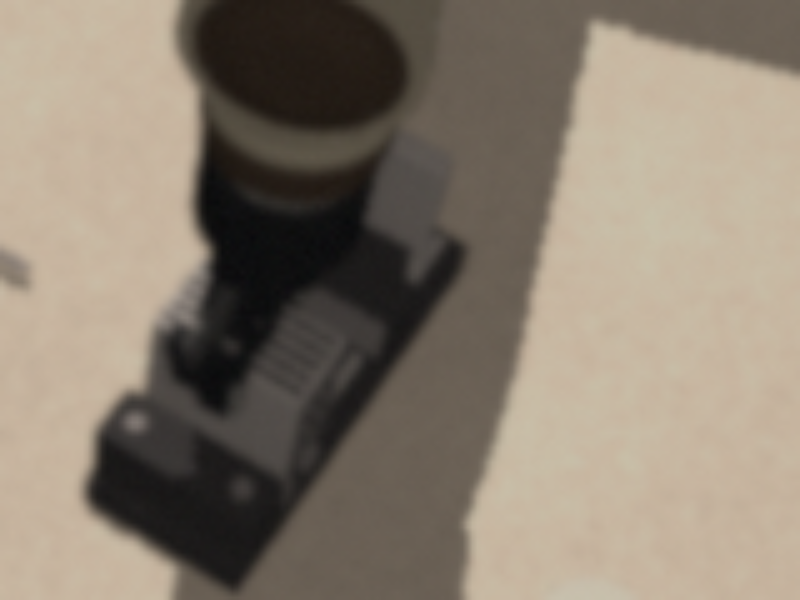

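Emit:
{"name": "play_rows", "arguments": {
  "rows": [
    [[0,0,0],0,5.5],
    [[0,0,0],0,6.5],
    [[0,0,0],0,8],
    [[0,0,0],0,8.5],
    [[0,0,0],0,8.5],
    [[-2,0,0],0,8.5],
    [[-5,0,0],0,8.5],
    [[-9,0,0],0,8.5],
    [[-12,0,0],0,8.5],
    [[-12,0,0],0,8.5],
    [[-12,0,0],0,8.5]
  ]
}}

```text
time: 6.13
ee_pos: [0.6215, 0.2255, 0.2056]
tcp_rot: [18.0, 89.8, 19.8]
wrist_force: [-0.1, -0.4, -0.8]
opening: 0.085
```

```bash
cat > look.py <<'E'
from workcell import bot
from h import *
import sys
o=bot.get_obs();print(o['time'],o['ee_pos'],Rm(o['tcp_rot']).round(4).tolist(),o['opening'],o['wrist_force'])
m,T=cam_T(bot,'wrist',o)
p,d=bot.camera('wrist');cv2.imwrite(f'pics/{sys.argv[1]}.png',p)
P=cloud(m,T,d);P[d<=0]=np.nan;q=P.reshape(-1,3)
for n,x,y,z in (('blocktop',(.57,.67),(.17,.28),(.112,.13)),('fixedtop',(.635,.7),(.16,.3),(.062,.068)),('slidtop',(.485,.62),(.16,.3),(.062,.068)),('plate',(.44,.56),(.16,.3),(.111,.118))):
    k=(q[:,0]>x[0])&(q[:,0]<x[1])&(q[:,1]>y[0])&(q[:,1]<y[1])&(q[:,2]>z[0])&(q[:,2]<z[1]);s=q[k]
    if len(s)>20:
        A=np.c_[s[:,:2],np.ones(len(s))];g=np.linalg.lstsq(A,s[:,2],rcond=None)[0]
        print(n,len(s),[np.round(v,1) for v in cv2.minAreaRect(s[:,:2].astype(np.float32)*1000)],'z',np.median(s[:,2]).round(4),'slope',g[:2].round(4))
E
python3 look.py w6
```

```text
6.1333 [0.62154802 0.22545521 0.20560199] [[0.0038, -0.0314, 0.9995], [0.0014, 0.9995, 0.0314], [-1.0, 0.0012, 0.0039]] 0.08501580765682756 [-0.12620643 -0.4190281  -0.80019979]
blocktop 5934 [array([619.9, 225.1]), array([45.1, 80.5]), np.float64(1.5)] z 0.1197 slope [ 0.0006 -0.0061]
fixedtop 2957 [array([657.7, 225.5]), array([41.3, 90.2]), np.float64(2.5)] z 0.0646 slope [0.0057 0.0002]
slidtop 2993 [array([566.1, 222.1]), array([106.8,  88.1]), np.float64(0.3)] z 0.0645 slope [-0.003   0.0006]
plate 1365 [array([476.5, 220.7]), array([15.5, 59.3]), np.float64(1.8)] z 0.1133 slope [-0.0562 -0.0031]
```

View pics/w6.png

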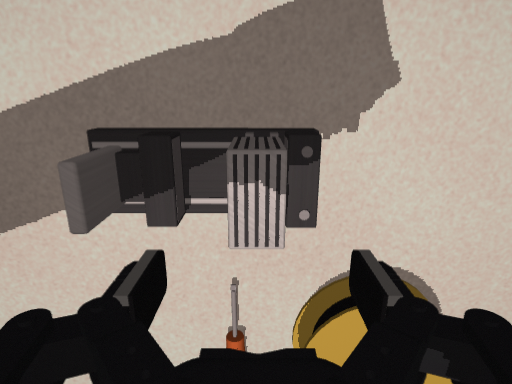

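Emit:
{"name": "play_rows", "arguments": {
  "rows": [
    [[0,0,-4],0,0],
    [[0,0,-8],0,0],
    [[0,0,-12],0,0],
    [[0,0,-16],0,0],
    [[0,0,-19.2],0,0],
    [[0,0,-19.2],0,0],
    [[0,0,-19.2],0,0],
    [[4,0,-19.2],0,0],
    [[8,0,-19.2],0,0],
    [[11.5,0,-19.2],0,0],
    [[11.5,0,-19.2],0,0],
    [[11.5,0,-19.2],0,0]
  ]
}}

```text
time: 7.18
ee_pos: [0.428, 0.2183, 0.0866]
tcp_rot: [-154.4, 89.7, -152.6]
wrist_force: [-0.1, -0.1, 1.4]
opening: -0.0001
```

```bash
python3 - <<'E'
from workcell import bot
from h import *
o=bot.get_obs();print(o['time'],o['ee_pos'],Rm(o['tcp_rot']).round(4).tolist(),o['opening'],o['wrist_force'])
p,d=bot.camera('wrist');cv2.imwrite('pics/w7.png',p)
p,d=bot.camera('scene');cv2.imwrite('pics/c7.png',cv2.resize(p[170:320,270:470],(800,600)))
E
```

```text
7.1833 [0.42799761 0.21834283 0.08658633] [[-0.0042, -0.0309, 0.9995], [-0.0022, 0.9995, 0.0309], [-1.0, -0.002, -0.0043]] -0.00014484079369953858 [-0.13656058 -0.06776847  1.37480387]
```

View pics/w7.png

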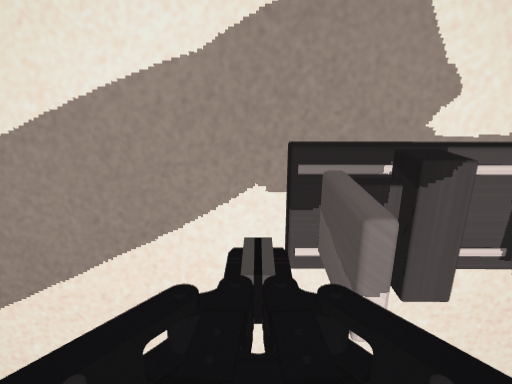

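View pics/c7.png

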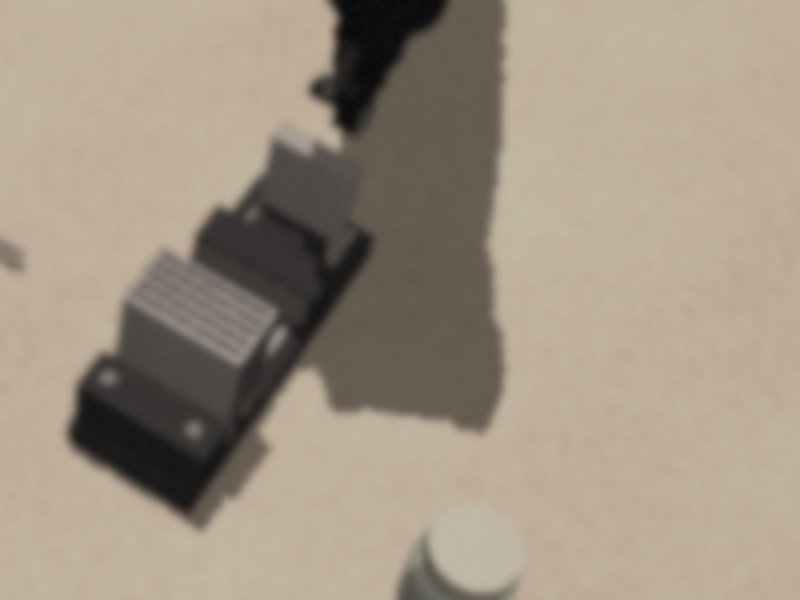

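Emit:
{"name": "play_rows", "arguments": {
  "rows": [
    [[0,0,1],0,0],
    [[0,0,2],0,0],
    [[0,0,2.5],0,0],
    [[0,0,3],0,0],
    [[0,0,3.5],0,0],
    [[0,0,4.2],0,0],
    [[0,0,4.9],0,0],
    [[0,0,5.6],0,0],
    [[0,0,6.3],0,0],
    [[0,0,6.8],0,0],
    [[0,0,7],0,0]
  ]
}}

```text
time: 8.2
ee_pos: [0.4991, 0.2214, 0.0889]
tcp_rot: [151.0, 89.9, 152.8]
wrist_force: [-6.9, 0.3, 4.0]
opening: -0.0003
```

Emit:
{"name": "play_rows", "arguments": {
  "rows": [
    [[0,0,0.3],0,0],
    [[0,0,0.6],0,0],
    [[0,0,0.8],0,0],
    [[0,0,1.0],0,0],
    [[0,0,1.1],0,0],
    [[0,0,1.2],0,0],
    [[0,0,1.2],0,0]
  ]
}}

```text
time: 8.78
ee_pos: [0.5103, 0.2218, 0.0889]
tcp_rot: [167.4, 89.9, 169.2]
wrist_force: [-7.2, -0.6, 5.1]
opening: -0.0001
```

```bash
python3 look.py w8
```

```text
8.7833 [0.51028675 0.22175194 0.08889364] [[-0.0018, -0.0316, 0.9995], [0.0003, 0.9995, 0.0316], [-1.0, 0.0004, -0.0018]] -5.428483881402533e-05 [-7.22346275 -0.57689451  5.07280242]
blocktop 7708 [array([604.1, 223.3]), array([23.7, 82.9]), np.float64(11.5)] z 0.1195 slope [0.1997 0.0098]
slidtop 8125 [array([564.8, 231.2]), array([92.1, 91.1]), np.float64(76.3)] z 0.0646 slope [0.0099 0.0005]
plate 2929 [array([520.6, 238.5]), array([33.5, 42.6]), np.float64(73.2)] z 0.1135 slope [-0.0344 -0.0234]
```

View pics/w8.png

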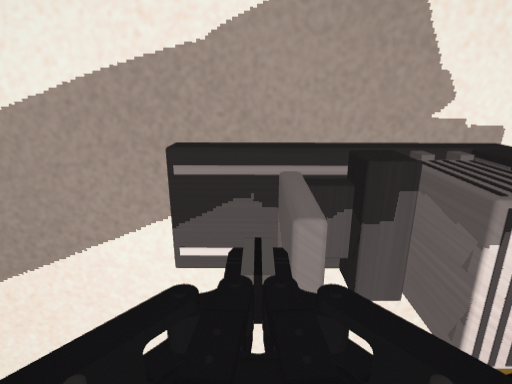

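The sliding jaw has almost reached the block, and it moves with about 7 N of friction. I'll keep pushing in small steps.

Emit:
{"name": "play_rows", "arguments": {
  "rows": [
    [[0,0,0.1],0,0],
    [[0,0,0.2],0,0],
    [[0,0,0.3],0,0],
    [[0,0,0.4],0,0],
    [[0,0,0.5],0,0],
    [[0,0,0.6],0,0],
    [[0,0,0.6],0,0]
  ]
}}

```text
time: 9.42
ee_pos: [0.5154, 0.2219, 0.0889]
tcp_rot: [173.8, 89.8, 175.6]
wrist_force: [-13.0, -0.3, 8.8]
opening: -0.0005
```

Emit:
{"name": "play_rows", "arguments": {
  "rows": [
    [[0,0,0.1],0,0],
    [[0,0,0.2],0,0],
    [[0,0,0.2],0,0],
    [[0,0,0.2],0,0]
  ]
}}

```text
time: 9.75
ee_pos: [0.5155, 0.2219, 0.0889]
tcp_rot: [177.4, 89.6, 179.3]
wrist_force: [-24.9, -0.4, 13.5]
opening: -0.0002
```

Emit:
{"name": "play_rows", "arguments": {
  "rows": [
    [[0,0,0.1],0,0],
    [[0,0,0.1],0,0],
    [[0,0,0],0,0],
    [[0,0,-0.5],0,0],
    [[0,0,-2.5],0,0],
    [[-4,0,-2.5],0,0],
    [[-8,0,-2.5],0,0],
    [[-12,0,0],0,0],
    [[-14,0,4],0,0],
    [[-14,-1,8],0,0],
    [[-14,-1,8],0,0],
    [[-14,-1,8],0,0]
  ]
}}

```text
time: 10.75
ee_pos: [0.6015, 0.2137, 0.2266]
tcp_rot: [-152.2, 89.9, -150.5]
wrist_force: [-0.2, 0.6, -0.0]
opening: -0.0001
```

```bash
python3 look.py w9
```

```text
10.75 [0.60150004 0.2136831  0.22662741] [[-0.0013, -0.0295, 0.9996], [-0.0007, 0.9996, 0.0295], [-1.0, -0.0007, -0.0013]] -9.110860419510746e-05 [-0.16598935  0.58963261 -0.01301098]
blocktop 5233 [array([625.5, 225.6]), array([45.1, 79.6]), np.float64(1.3)] z 0.1197 slope [ 0.0026 -0.003 ]
fixedtop 1848 [array([657.3, 226.1]), array([41.5, 89. ]), np.float64(2.0)] z 0.0646 slope [-0.0125 -0.0029]
slidtop 2748 [array([568.3, 227.8]), array([91. , 86.4]), np.float64(79.5)] z 0.0645 slope [-0.0047 -0.0009]
plate 1192 [array([535.7, 222.3]), array([15. , 59.7]), np.float64(1.6)] z 0.1134 slope [-0.0288 -0.0007]
```

View pics/w9.png

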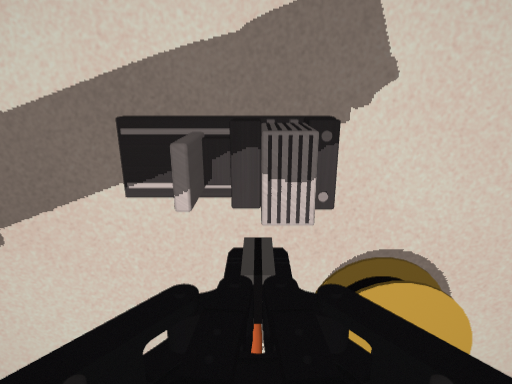

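The block is at (0.6255, 0.2256), level, with its top at 0.1197. It is within about 0.5 mm of the expected clamped pose, and the plate moved 59.4 mm. Next is the middle switch.

Emit:
{"name": "play_rows", "arguments": {
  "rows": [
    [[-4,-4,-1],0,0],
    [[-7.5,-43.2,-6.3],-13.2,0],
    [[-7.5,-43.2,-6.3],-13.2,0],
    [[-7.5,-43.2,-6.3],-13.2,0],
    [[-7.5,-43.2,-6.3],-13.2,0],
    [[-7.5,-43.2,-6.3],-13.2,0],
    [[-7.5,-43.2,-6.3],-13.2,0],
    [[-7.5,-43.2,-6.3],-13.2,0],
    [[-7.5,-43.2,-6.3],-13.2,0],
    [[-7.5,-43.2,-6.3],-13.2,0],
    [[-7.5,-43.2,-6.3],-13.2,0],
    [[-7.5,-43.2,-6.3],-13.2,0]
  ]
}}

```text
time: 11.8
ee_pos: [0.5477, -0.2239, 0.304]
tcp_rot: [-87.2, 89.9, -72.5]
wrist_force: [0.4, 0.5, 0.0]
opening: 0.0001
```

Emit:
{"name": "play_rows", "arguments": {
  "rows": [
    [[0,0,0],0,0],
    [[0,0,0],0,0],
    [[0,0,0],0,0]
  ]
}}

```text
time: 12.05
ee_pos: [0.5494, -0.2179, 0.3036]
tcp_rot: [21.9, 90.0, 37.0]
wrist_force: [0.8, 0.4, 0.4]
opening: 0.0003
```

```bash
cat > sw.py <<'E'
from workcell import bot
from h import *
import sys
o=bot.get_obs();print(o['time'],o['ee_pos'],Rm(o['tcp_rot']).round(4).tolist(),o['wrist_force'])
m,T=cam_T(bot,'wrist',o)
p,d=bot.camera('wrist');cv2.imwrite(f'pics/{sys.argv[1]}.png',p)
P=cloud(m,T,d);P[d<=0]=np.nan;q=P.reshape(-1,3)
np.save(sys.argv[1]+'.npy',q)
for n,x,y,z in (('top',(.44,.66),(-.33,-.11),(.046,.053)),('lever',(.48,.63),(-.36,-.10),(.062,.16)),('bar',(.48,.63),(-.36,-.10),(.105,.16))):
    k=(q[:,0]>x[0])&(q[:,0]<x[1])&(q[:,1]>y[0])&(q[:,1]<y[1])&(q[:,2]>z[0])&(q[:,2]<z[1]);s=q[k]
    if len(s)>20:print(n,len(s),[np.round(v,1) for v in cv2.minAreaRect(s[:,:2].astype(np.float32)*1000)],'z',np.percentile(s[:,2],[1,50,99]).round(4),s.mean(0).round(4))
E
python3 sw.py w10
```

```text
12.05 [ 0.54937747 -0.21790318  0.30357407] [[0.0003, -0.2602, 0.9656], [0.0002, 0.9656, 0.2602], [-1.0, 0.0001, 0.0003]] [0.80495117 0.40955594 0.43902776]
top 8792 [array([ 548.3, -220.9]), array([109.8, 148.7]), np.float64(15.3)] z [0.047  0.0499 0.0527] [ 0.5462 -0.2141  0.05  ]
lever 1858 [array([ 556.6, -251.9]), array([69.5, 76.8]), np.float64(15.1)] z [0.0621 0.1233 0.1292] [ 0.5597 -0.2637  0.1106]
bar 1308 [array([ 562.3, -273.7]), array([70.1, 29.9]), np.float64(19.4)] z [0.1066 0.1262 0.1293] [ 0.5625 -0.2745  0.1242]
```

View pics/w10.png

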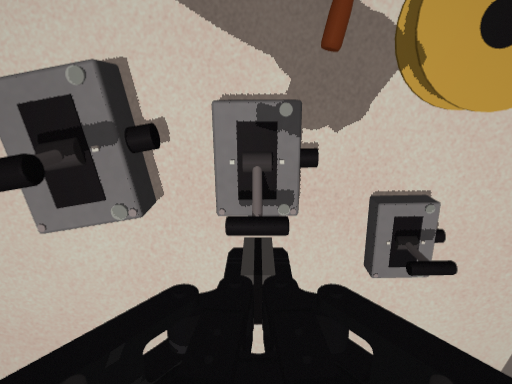

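The bar (257,226) belongs to the middle box (257,158). I'm moving to its -y side.

Emit:
{"name": "play_rows", "arguments": {
  "rows": [
    [[0,-4,0],0,0],
    [[0,-8,0],0,0],
    [[2,-10.3,-0.1],0,0],
    [[6,-10.3,-0.1],0,0],
    [[10,-10.3,-0.1],0,0],
    [[14,-10.3,-0.1],0,0],
    [[18,-10.3,-0.1],0,0],
    [[20.8,-10.3,-0.1],0,0],
    [[20.8,-10.3,-0.1],0,0],
    [[20.8,-10.3,-0.1],0,0],
    [[20.8,-10.3,-0.1],0,0]
  ]
}}

```text
time: 13.02
ee_pos: [0.5764, -0.3188, 0.0979]
tcp_rot: [-43.7, 89.8, -28.6]
wrist_force: [-0.4, -0.5, 0.4]
opening: -0.0
```

```bash
cat > loc.py <<'E'
from workcell import bot
from h import *
o=bot.get_obs();a=np.radians(15.3);R2=np.array([[np.cos(a),np.sin(a)],[-np.sin(a),np.cos(a)]])
print(o['time'],o['ee_pos'].round(4),'local',(R2@(o['ee_pos'][:2]-[.5483,-.2209])).round(4),o['wrist_force'].round(1))
E
python3 loc.py; python3 sw.py w11; python3 - <<'E'
from workcell import bot
import cv2
p,d=bot.camera('side');cv2.imwrite('pics/s11.png',cv2.resize(p[170:330,220:420],(750,600)))
E
```

```text
13.0167 [ 0.5764 -0.3188  0.0979] local [ 0.0012 -0.1018] [-0.4 -0.5  0.4]
13.0167 [ 0.5763528  -0.31875144  0.09793422] [[0.0025, -0.2599, 0.9656], [-0.0013, 0.9656, 0.2599], [-1.0, -0.0019, 0.002]] [-0.44026936 -0.52830843  0.37634811]
top 24262 [array([ 553.5, -240. ]), array([110.,  87.]), np.float64(15.4)] z [0.0478 0.05   0.0526] [ 0.5526 -0.2371  0.0501]
lever 26356 [array([ 563.7, -271.7]), array([ 87. , 119.8]), np.float64(13.2)] z [0.0623 0.128  0.1595] [ 0.567  -0.2888  0.1297]
bar 23149 [array([ 567.6, -294.9]), array([86.7, 72.5]), np.float64(20.0)] z [0.1071 0.1288 0.1596] [ 0.5689 -0.2956  0.1367]
```

View pics/w11.png

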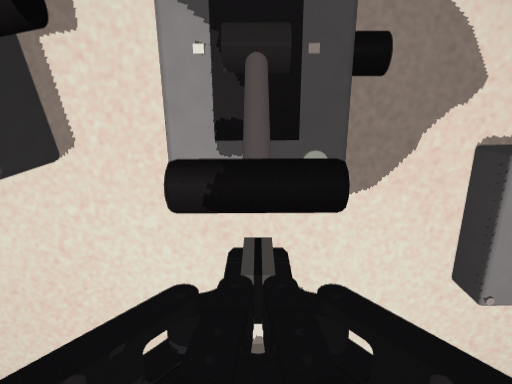

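View pics/s11.png

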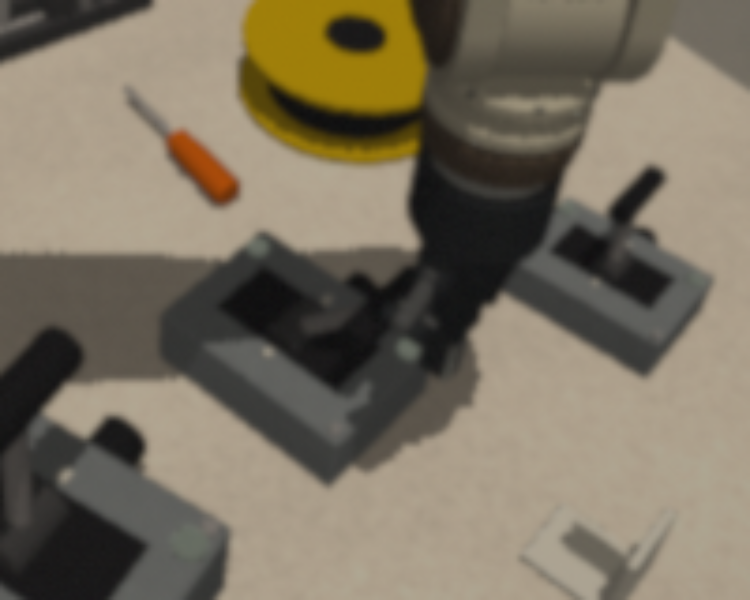

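Emit:
{"name": "play_rows", "arguments": {
  "rows": [
    [[0,0.8,0],0,0],
    [[0,1.5,0],0,0],
    [[0,2.1,0],0,0],
    [[0,2.7,0],0,0],
    [[0,3.4,0],0,0],
    [[0,4.1,0],0,0],
    [[0,4.8,0],0,0],
    [[0,5.5,0],0,0],
    [[0,6.2,0],0,0],
    [[0,6.8,0],0,0],
    [[0,7.2,0],0,0],
    [[0,7.4,0],0,0]
  ]
}}

```text
time: 14.12
ee_pos: [0.5561, -0.2471, 0.0957]
tcp_rot: [-55.9, 90.0, -40.9]
wrist_force: [0.5, -3.5, 0.4]
opening: -0.0001
```

```bash
python3 loc.py; python3 sw.py w12; python3 - <<'E'
from workcell import bot
import cv2
p,d=bot.camera('side');cv2.imwrite('pics/s12.png',cv2.resize(p[170:330,220:420],(750,600)))
E
```

```text
14.1167 [ 0.5561 -0.2471  0.0957] local [ 0.0006 -0.0273] [ 0.5 -3.5  0.4]
14.1167 [ 0.55609893 -0.24710516  0.09573906] [[0.0006, -0.2592, 0.9658], [-0.0005, 0.9658, 0.2592], [-1.0, -0.0007, 0.0004]] [ 0.52754109 -3.53369696  0.42175188]
top 27953 [array([ 547.8, -219.8]), array([109.9, 146.5]), np.float64(15.2)] z [0.0475 0.05   0.0526] [ 0.5398 -0.1912  0.0501]
lever 26503 [array([ 552. , -235.1]), array([90.8, 48.8]), np.float64(15.5)] z [0.0625 0.1492 0.1595] [ 0.5503 -0.2284  0.1453]
bar 25427 [array([ 552. , -235.1]), array([90.8, 48.8]), np.float64(15.5)] z [0.1167 0.1493 0.1595] [ 0.5504 -0.2288  0.1482]
```

View pics/w12.png

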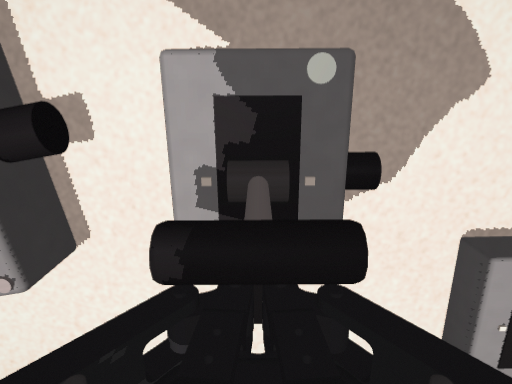

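View pics/s12.png

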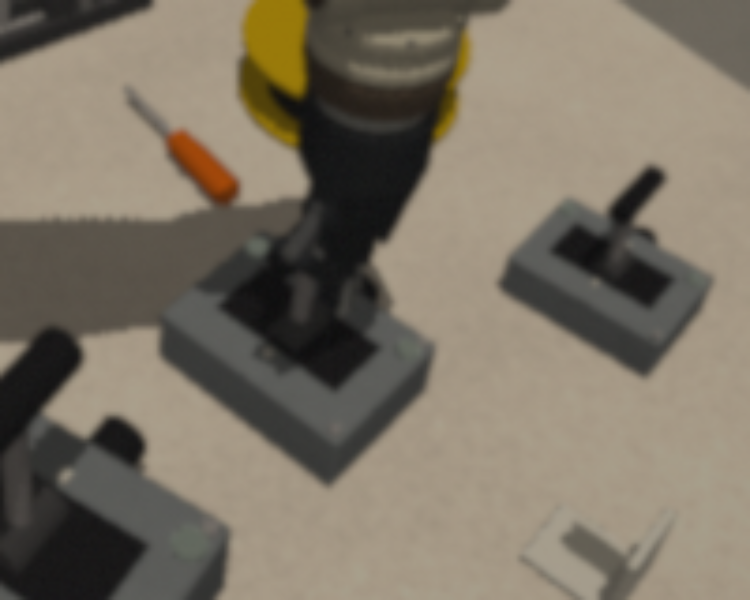

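```bash
cat > bar.py <<'E'
from h import *
import sys
q=np.load(sys.argv[1]+'.npy');a=np.radians(15.3);R2=np.array([[np.cos(a),np.sin(a)],[-np.sin(a),np.cos(a)]])
l=(q[:,:2]-[.5483,-.2209])@R2.T
k=(abs(l[:,0])>18)&(abs(l[:,0])<34)&(q[:,2]>.1)&(q[:,2]<.153)&(abs(l[:,1])<.0)+0
k=(abs(l[:,0])>.020)&(abs(l[:,0])<.034)&(q[:,2]>.1)&(q[:,2]<.155)&(abs(l[:,1])<.09)
y=l[k,1];z=q[k,2]
A=np.c_[2*y,2*z,np.ones(len(y))]
# circle centre with fixed pivot arc: search theta
th=np.arange(-.9,.95,.005);c=[np.median(abs(np.hypot(y-.09*np.sin(t),z-.05-.09*np.cos(t))-.011)) for t in th]
i=int(np.argmin(c));print('pts',len(y),'theta',th[i].round(3),'res',c[i],'y',np.percentile(y,[2,98]).round(4),'ztop',np.percentile(z,98).round(4))
E
python3 bar.py w10;python3 bar.py w11;python3 bar.py w12
```

```text
pts 487 theta -0.725 res 0.00041765266683681246 y [-0.0689 -0.0486] ztop 0.1292
pts 5597 theta -0.725 res 0.000574560574112086 y [-0.0895 -0.0492] ztop 0.1544
pts 10216 theta -0.03 res 0.0010856299470136414 y [-0.0343  0.0087] ztop 0.1544
```

The lever is at about -0.03 rad. I'll hold it still for about 1.4 s.

Emit:
{"name": "play_rows", "arguments": {
  "rows": [
    [[0,0,0],0,0],
    [[0,0,0],0,0],
    [[0,0,0],0,0],
    [[0,0,0],0,0],
    [[0,0,0],0,0],
    [[0,0,0],0,0],
    [[0,0,0],0,0],
    [[0,0,0],0,0],
    [[0,0,0],0,0],
    [[0,0,0],0,0],
    [[0,0,0],0,0],
    [[0,0,0],0,0]
  ]
}}

```text
time: 15.22
ee_pos: [0.5561, -0.2476, 0.0953]
tcp_rot: [-28.1, 90.0, -13.2]
wrist_force: [0.3, -0.6, 0.5]
opening: -0.0003
```

Emit:
{"name": "play_rows", "arguments": {
  "rows": [
    [[0,0,0],0,0],
    [[0,0,0],0,0],
    [[0,0,0],0,0],
    [[0,0,0],0,0],
    [[0,0,0],0,0],
    [[0,0,0],0,0]
  ]
}}

```text
time: 15.72
ee_pos: [0.5561, -0.2476, 0.0953]
tcp_rot: [147.1, 90.0, 162.1]
wrist_force: [0.3, -0.2, 0.3]
opening: -0.0005
```

```bash
python3 loc.py; python3 sw.py w13; python3 bar.py w13
```

```text
15.7167 [ 0.5561 -0.2476  0.0953] local [ 0.0005 -0.0278] [ 0.3 -0.2  0.3]
15.7167 [ 0.55611565 -0.24759155  0.09526323] [[-0.0, -0.2589, 0.9659], [0.0, 0.9659, 0.2589], [-1.0, 0.0, -0.0]] [ 0.33273833 -0.16146108  0.3055557 ]
top 28031 [array([ 548.4, -221.2]), array([109.7, 149.6]), np.float64(15.3)] z [0.0475 0.0499 0.0526] [ 0.5398 -0.191   0.05  ]
lever 26967 [array([ 551.8, -235.4]), array([91.3, 49.4]), np.float64(14.7)] z [0.0626 0.1491 0.1596] [ 0.5503 -0.2286  0.1452]
bar 25893 [array([ 551.8, -235.4]), array([91.3, 49.4]), np.float64(14.7)] z [0.1173 0.1493 0.1596] [ 0.5504 -0.229   0.1481]
pts 10424 theta -0.025 res 0.0011860524029794093 y [-0.0348  0.0089] ztop 0.1544
```

Emit:
{"name": "play_rows", "arguments": {
  "rows": [
    [[-0.3,0.6,0],0,0],
    [[-0.6,1.2,0],0,0],
    [[-0.9,1.8,0],0,0],
    [[-1.2,2.4,0],0,0],
    [[-1.2,3,0],0,0],
    [[-1.2,3.6,0],0,0],
    [[-1.2,4.2,0],0,0],
    [[-1.2,4.8,0],0,0],
    [[-1.2,5.3,0],0,0],
    [[-1.2,5.7,0],0,0],
    [[-1.2,6,0],0,0],
    [[-1.2,6,0],0,0]
  ]
}}

```text
time: 16.77
ee_pos: [0.5405, -0.1889, 0.1076]
tcp_rot: [45.5, 90.0, 60.5]
wrist_force: [0.2, -0.3, 1.6]
opening: -0.0
```

```bash
python3 loc.py; python3 sw.py w14; python3 bar.py w14
```

```text
16.7667 [ 0.5405 -0.1889  0.1076] local [0.0009 0.0329] [ 0.2 -0.3  1.6]
16.7667 [ 0.5404965  -0.18890744  0.10756449] [[0.0002, -0.2594, 0.9658], [0.0004, 0.9658, 0.2594], [-1.0, 0.0003, 0.0003]] [ 0.21706291 -0.27003811  1.63231082]
top 10751 [array([ 548.2, -220.6]), array([109.7, 149.1]), np.float64(15.3)] z [0.0466 0.0496 0.0527] [ 0.5393 -0.1888  0.0496]
lever 13824 [array([ 536.5, -176.6]), array([70.8, 48.4]), np.float64(15.6)] z [0.1153 0.1277 0.1597] [ 0.5342 -0.1695  0.1343]
bar 13824 [array([ 536.5, -176.6]), array([70.8, 48.4]), np.float64(15.6)] z [0.1153 0.1277 0.1597] [ 0.5342 -0.1695  0.1343]
pts 3346 theta 0.725 res 0.000706167173437855 y [0.0454 0.0695] ztop 0.154
```

View pics/w14.png

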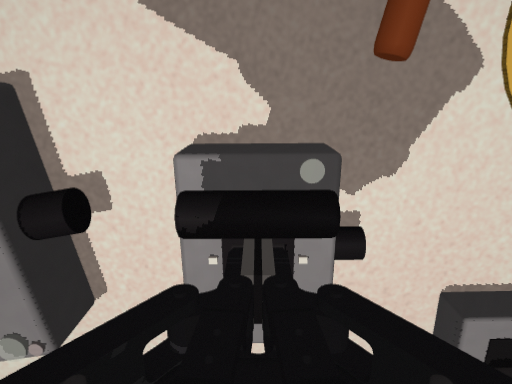

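Emit:
{"name": "play_rows", "arguments": {
  "rows": [
    [[0,0.1,0],0,0],
    [[0,0.2,0],0,0],
    [[0,0.2,0],0,0],
    [[0,0.2,0],0,0]
  ]
}}

```text
time: 17.15
ee_pos: [0.5401, -0.1878, 0.1072]
tcp_rot: [166.1, 90.0, -178.9]
wrist_force: [0.9, -2.4, 1.3]
opening: 0.0002
```

Emit:
{"name": "play_rows", "arguments": {
  "rows": [
    [[0,-1,0],0,0],
    [[0,-2,0],0,0],
    [[-3,-2.5,0],0,0],
    [[-7,-2.5,0],0,0],
    [[-11,-2.5,0],0,0],
    [[-15,-2.5,0],0,0],
    [[-19,-2.5,0],0,0],
    [[-19,1,0],0,0],
    [[-19,1,0],0,0],
    [[-19,1,0],0,0],
    [[-19,1,0],0,0]
  ]
}}

```text
time: 18.07
ee_pos: [0.5375, -0.1786, 0.2964]
tcp_rot: [144.3, 89.9, 159.3]
wrist_force: [-0.4, -0.3, -0.2]
opening: -0.0003
```

```bash
python3 sw.py w15; python3 bar.py w15; python3 - <<'E'
from workcell import bot
from h import *
for n in('scene','side'):
    p,d=bot.camera(n);cv2.imwrite(f'pics/{n}15.png',p)
    m,T=cam_T(bot,n);q=cloud(m,T,d).reshape(-1,3)
    P0=np.load(n+'P.npy').reshape(-1,3)
    for k,x,y,z in(('spooltop',(.66,.88),(-.11,.11),(.05,.07)),('jartop',(.58,.68),(.38,.48),(.07,.09)),('driver',(.57,.63),(-.1,.09),(.008,.04)),('bracket',(.55,.68),(-.5,-.38),(.01,.07)),('blocktop',(.58,.67),(.17,.28),(.112,.13)),('plate',(.44,.59),(.17,.28),(.105,.118))):
        r=[]
        for s in(P0,q):
            kk=(s[:,0]>x[0])&(s[:,0]<x[1])&(s[:,1]>y[0])&(s[:,1]<y[1])&(s[:,2]>z[0])&(s[:,2]<z[1])
            r.append((int(kk.sum()),s[kk].mean(0).round(4).tolist() if kk.sum() else None))
        print(n,k,r)
E
```

```text
18.0667 [ 0.5374689  -0.17855586  0.29637321] [[-0.0014, -0.259, 0.9659], [0.0005, 0.9659, 0.259], [-1.0, 0.0009, -0.0012]] [-0.44486954 -0.30926812 -0.20903555]
top 6857 [array([ 548.3, -220.8]), array([109.7, 149.2]), np.float64(15.3)] z [0.0467 0.0498 0.0526] [ 0.5485 -0.2223  0.0499]
lever 1841 [array([ 539.5, -189.5]), array([69.8, 76.5]), np.float64(15.2)] z [0.0622 0.1247 0.1282] [ 0.5344 -0.1705  0.115 ]
bar 1477 [array([ 533.3, -166.7]), array([69.8, 29.2]), np.float64(15.2)] z [0.1072 0.1255 0.1283] [ 0.5321 -0.1618  0.1245]
pts 579 theta 0.74 res 0.0005972463076917376 y [0.0506 0.0706] ztop 0.128
scene spooltop [(4131, [0.7715, 0.0042, 0.0594]), (4127, [0.7715, 0.0041, 0.0594])]
scene jartop [(495, [0.6399, 0.4279, 0.079]), (489, [0.6398, 0.428, 0.0788])]
scene driver [(278, [0.6021, -0.0097, 0.0192]), (278, [0.602, -0.0097, 0.0191])]
scene bracket [(235, [0.6266, -0.4417, 0.035]), (230, [0.627, -0.4422, 0.0358])]
scene blocktop [(0, None), (629, [0.6282, 0.2266, 0.1194])]
scene plate [(151, [0.4782, 0.2213, 0.1122]), (165, [0.5381, 0.2232, 0.1122])]
side spooltop [(1857, [0.7652, -0.0066, 0.0587]), (1783, [0.7656, -0.0102, 0.0587])]
side jartop [(115, [0.6356, 0.4196, 0.0771]), (114, [0.635, 0.4202, 0.0773])]
side driver [(217, [0.5957, -0.0232, 0.0187]), (208, [0.5956, -0.0212, 0.0188])]
side bracket [(289, [0.6214, -0.4427, 0.0352]), (285, [0.6215, -0.4427, 0.0352])]
side blocktop [(0, None), (209, [0.6232, 0.2188, 0.1181])]
side plate [(68, [0.4748, 0.2157, 0.111]), (66, [0.5343, 0.2165, 0.111])]
```

View pics/scene15.png

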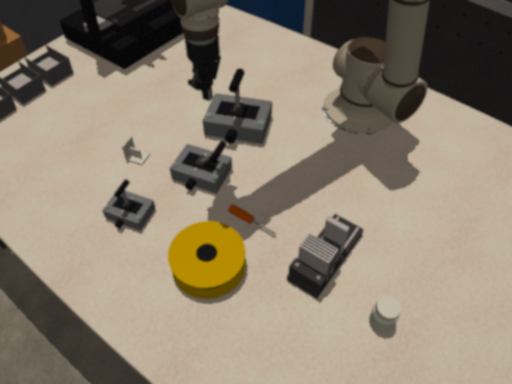

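View pics/side15.png

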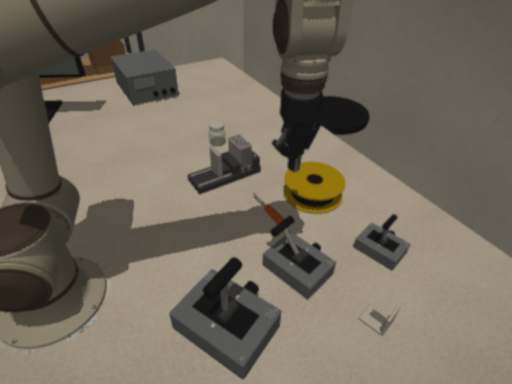

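The pictures show the lever over (scene 230,135), the block clamped (320,250), the bystanders where they were and the arm clear. Handing in.

```bash
python3 -c "
from workcell import bot
print(bot.job_done())"
```

```text
the job is handed in; nothing more can be done
None
```

The block is clamped in the vise and the supply is changed over; I handed the job in at about 18 s. `bot.job_done()` reports no verdict, so these are my own last measurements.

- **Block:** I stood it on the parallels about 5 mm off the fixed jaw, then closed the sliding jaw by its push plate until it stopped, at about 25 N.
    - Just after clamping, the wrist camera put the block centre at (0.6255, 0.2256) m. That is within about 1 mm of the clamped position I expected.
    - Its top was at 0.1197 m, level, turned 1.3–1.5° against about 1.8° for the vise. The jaw had travelled 59.4 mm.
    - At the end, the scene and side cameras showed the block still in place and the jaw still closed.
- **Lever:** I used the middle-sized switch, measured at 110 x 150 mm. The lever went from about -0.72 rad to about -0.03 rad, stayed still there for about 1.6 s, then went to about +0.74 rad.
- **Bystanders and arm:** The spool, screwdriver, bracket and jar are where they were. Their measured shifts were a few millimetres at most, within camera noise and partial hiding by the arm. The arm is clear of everything.
- **Disagreements:** The scene and side cameras differ from each other by about 4–8 mm in y, so I used the wrist camera for positions. When the block first touched the parallels, the tool stood 2 mm higher than expected, but the block was seated correctly after release.
- **Not measured:** I could not measure the remaining force of the jaw on the block after I let go. I inferred it from the 25 N push and the jaw not moving back.

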